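# Set out the pick-list clipboard over the shelf end

## Task

Push the clipboard along the low white riser, by its metal clip or from above, until its free end sticks out about 40 mm past the riser's open end (the end without the upright panel), so that the next picker can grab it. It should end lying flat, square to that end and with its long sides within the riser top; only slide it, never lift or tip it, and leave the stapler, stamp, tape, pen pot, calculator and carton where they are.

Things in the scene. Friction and masses are not known exactly. Their poses are not given: they have to be found in the camera images.
- riser: Fixed white desk riser (low bench), 300 mm deep (its x) by 480 mm long (its y), its flat top 80 mm above the desk; origin at the centre of its underside, on the desk. Its -y end, roughly to the robot's right, is open and sheer; its +y end carries an upright panel across the full depth, 12 mm thick, rising 45 mm above the top. Its position and yaw vary.
- riser_edge (a point): Middle of the top edge of the riser's open end, at the height of the riser top (80 mm); axes as the riser's, -y points out over the edge.
- clipboard: Loose brown hardboard clipboard lying on the riser with a white sheet on it, 160 mm wide (its x), 235 mm long (its y), board 4 mm thick, about 0.15 to 0.3 kg; origin at the centre of its underside. Its free end (-y) faces the riser's open end; at its +y end is a steel clip 100 mm wide, with an upright back plate flush with the end of the board that rises to 22 mm above the riser top. It starts wholly on the riser, up to 0.2 rad out of square.
- clip_back (a point): Middle of the clip's flat back face, at the clipboard's +y end, 13 mm above the clipboard's underside; the face is 100 mm wide (50 mm to each side along the clipboard's x), and the space behind it toward the panel is free for at least 90 mm.
- free_end (a point): Middle of the clipboard's free (-y) end at its underside; the overhang is how far this point lies beyond riser_edge along the riser's -y.
- stapler: Bystander, leave alone: black stapler, 36 x 130 x 50 mm, along the far side of the riser top; origin at the centre of its underside.
- stamp: Bystander, leave alone: dark wooden rubber stamp with a knob, 38 mm wide, 58 mm tall, on the far side of the riser top near the open end; origin at the centre of its underside.
- tape: Bystander, leave alone: roll of clear tape lying flat, 56 mm across, 24 mm high, on the far side of the riser top nearer the panel end; origin at the centre of its underside.
- pen_pot: Bystander, leave alone: black round pen pot, 78 mm across, 95 mm tall with pens to 150 mm, on the desk; origin at the centre of its underside. Which of three places on the desk it has varies.
- calculator: Bystander, leave alone: grey desk calculator, 145 x 95 x 22 mm, on the desk; origin at the centre of its underside. Which of three places on the desk it has varies.
- carton: Bystander, leave alone: small cardboard carton, 120 x 90 x 80 mm, on the desk; origin at the centre of its underside. Which of three places on the desk it has varies.

How it is judged:
By the outcome, as a careful person would: the job done as asked, in the order asked, and still so for the second after the job is handed in, with the robot touching nothing.
It also fails if it takes over 42 s, if anything falls off the work surface, if the arm or the gripper's body presses on something with over 40 N, if the wrist force passes 120 N, or if a joint passes its speed limit or range.

## Robot

A 6-joint arm with a two-finger parallel gripper is mounted at the origin on the work surface. World frame = base frame: x ahead of the robot, y to its left, z up, the work surface at z = 0. Lengths are in mm, angles in degrees, forces in N, time in s.
With the tool pointing down it reaches from about 300 to 850 mm from the base axis. Payload 4.2 kg.
Tool frame: the origin (TCP) lies at the very end of the fingers, on their centre line; the grasp point (between the pads) lies 19 mm behind it; z points along the fingers, y is the line along which they close (so a half turn about z gives the same grasp; the last joint's range is limited). The gripper opens to 91 mm and grips with 3 to 60 N. Pads are 32 mm wide; open, the fingers measure 118 mm over their backs; the gripper's body (76 mm by 178 mm) begins 60 mm behind the grasp point.
Start: joints at [-67.609, 18.312, 89.639, -0, 72.044, -1.146], TCP at [229.627, -527.176, 213.976] pointing down, gripper open.
Joint ranges: [-177.97, 177.97], [-48.28, 115.42], [12.27, 149.76], [-77.06, 257.06], [2.81, 150.46], [-146.56, 146.56]. Speed limits (degrees/s): [147.25, 147.25, 180, 180, 180, 180].

## Interface

Orientations are given as [roll, pitch, yaw] about the fixed x, y, z axes, in that order (R = Rz(yaw) Ry(pitch) Rx(roll)).
In Python, from workcell import * gives the robot as it stands.
- The arm moves only by the tool move_arm, never from a script. Its argument "motion" is a list of rows, each a list of 3 entries, a list of its own where there are three numbers: the finger opening in mm, from 0 to 91.2, then the shift along the world's x, y, z in units of 25 mm (1.0 is 25 mm), then the turn, a rotation vector about the world's x, y, z in units of 4 degrees (1.0 is 4 degrees). In form: [[grip, [x, y, z], [ax, ay, az]], ...]. A call has 1 to 20 rows; each row shifts and turns the commanded pose from where the row before left it; what a row does not reach is not made up. A row lasts 1/12 s, in which the tool goes at most 41.7 mm and 7.16 degrees, less where a joint would pass 70% of its speed; a pose out of reach is approached as far as the arm can. A call with a number of a shift or a turn outside -1 to 1 is refused whole. A call with a gripper value outside its range is refused whole. The fingers move at their own pace and stop on an object; "grip_force" is the grip in N (left out, the last holds). Time passes only in rows, so rows that do not move let the fingers close. It gives the time, the measured TCP pose, the force, the opening and the grip force at its end, in the units of the state.
- state(): the state, without advancing time (a new reading comes with each control period).
- grab_frame(name): name is "scene" or "top" or "wrist"; returns the picture (480x640x3 uint8, blue, green, red); there is no depth.
- camera_info(name): a dict with "fx", "fy", "cx", "cy" (pixels), "rvec" (rotation vector, rad) and "tvec" (3), from world to camera coordinates, as OpenCV has them. Camera axes: x right, y down, z forward; pixel columns grow to the right and rows downward; lengths in mm; the calibration is good to about 2 mm. A picture is of the moment at which its call begins: read the wrist's pose just before it. camera_info takes no time and is no camera call; for the wrist camera it gives the pose at the moment of the call.
- job_done(): hands the job in; it is judged then, once.
The state is a dict: "time_s": time; "qpos": joint angles; "qvel": joint speeds; "effort": joint torques, N m; "ee_pos": TCP position; "ee_rot": TCP orientation; "force": force on the tool from outside, world axes, zero at the start; "torque": the same for the moment, N m; "gripper_width": finger opening in mm; "gripper_force": force on a finger pad.
Only numpy, scipy, OpenCV 4.12 (cv2) and the standard library are available. Lean on these libraries where they do the work, as an engineer would, in place of code of your own. Each camera call takes 0.05 s, during which the arm holds its last target. There are 200 camera calls.

## Working session

There is one attempt and no reset: what is moved stays moved. The work goes in short steps, Python scripts to look and compute and a tool call to move; the robot and the scene stay as the last step left them, time stands still between calls to the robot, and variables do not carry over. Pictures are saved under pics/ and viewed, at most 10 in all, crops included, and the job is handed in when it is done.

Besides the shell and the picture viewer there is one more tool, called after "Request:" as name(argument=value, ...) on one line, values as JSON. move_arm: Moves the arm, as the interface text tells. Shifts and turns lie within -1 to 1; 1 stands for 25 mm of shift or 4 degrees of turn. Its arguments: {"type":"object","properties":{"motion":{"type":"array","items":{"type":"array"}},"grip_force":{"type":"number"}},"required":["motion"]}

```bash
mkdir -p pics; ls
python3 - <<'E'
from workcell import *
import cv2,numpy as np
for n in ["top","scene"]:
    f=grab_frame(n); cv2.imwrite(f"pics/{n}0.png",f)
    c=camera_info(n); R=cv2.Rodrigues(np.array(c["rvec"],float))[0]; print(n,c["fx"],c["cx"],c["cy"],(-R.T@np.array(c["tvec"])).round(),R.round(2).tolist())
print(state())
E
```

```text
pics
top 589.6807161806865 327.1365063023413 244.7680612175188 [ 495.   43. 1592.] [[-0.01, -1.0, 0.0], [-1.0, 0.01, -0.06], [0.06, -0.0, -1.0]]
scene 580.1038249433166 322.2038817187596 241.37689446541452 [1204. -792. 1069.] [[0.82, 0.58, -0.01], [0.39, -0.56, -0.73], [-0.43, 0.59, -0.68]]
{'time_s': 0.1, 'qpos': array([-6.76090606e+01,  1.83491949e+01,  8.96988287e+01, -6.15964842e-04,
        7.20440349e+01, -1.14720647e+00]), 'qvel': array([ 0.01256205, -0.13985012, -0.04483859,  0.09812362,  0.10364286,
       -0.013011  ]), 'effort': array([ 7.08368443e-04, -4.13332272e+01, -2.32509345e+01,  7.29773683e-02,
        4.21620766e-02, -8.10490815e-05]), 'ee_pos': array([ 229.44745215, -526.75048467,  213.19613472]), 'ee_rot': array([-1.79907948e+02, -1.25758138e-03,  2.35383352e+01]), 'force': array([-0.01780723,  1.04350325, -0.28557915]), 'torque': array([-0.00042856,  0.02944868,  0.06294005]), 'gripper_force': 0.0, 'gripper_width': 91.22494906147385}
```

View pics/top0.png

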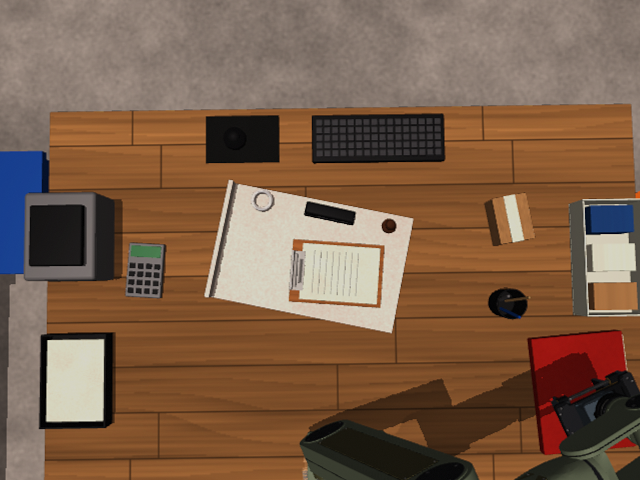

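View pics/scene0.png

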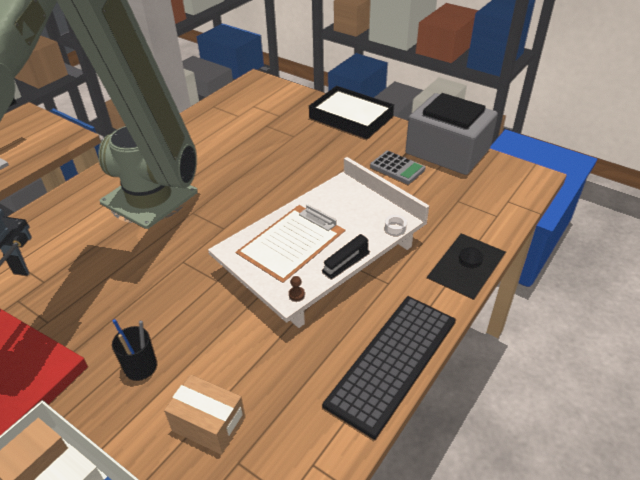

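The top view shows the riser with its open end at about (413,218)-(391,332) and the panel on the left. The clipboard corners are near (293,240), (382,246), (380,306) and (290,300), with the clip at (297,270). The stapler is at (330,213) and the stamp at (389,226). Next I'll measure these.

```bash
cat > h.py <<'E'
import cv2,numpy as np
from workcell import *
def ray(n,px,z,c=None):
    c=c or camera_info(n); R=cv2.Rodrigues(np.array(c["rvec"],float))[0]; o=-R.T@np.array(c["tvec"],float).ravel()
    px=np.atleast_2d(px).astype(float)
    d=np.c_[(px[:,0]-c["cx"])/c["fx"],(px[:,1]-c["cy"])/c["fy"],np.ones(len(px))]@R
    return o+d*((z-o[2])/d[:,2])[:,None]
def rectify(f,n,z=80,x0=350,x1=850,y0=-250,y1=400,s=1.0,c=None):
    # ortho image: right=-y, down=-x, s px per mm
    w=np.array([[x1,y1],[x1,y0],[x0,y0],[x0,y1]],float)
    c=c or camera_info(n)
    p=cv2.projectPoints(np.c_[w,np.full(4,z)],np.array(c["rvec"],float),np.array(c["tvec"],float),np.array([[c["fx"],0,c["cx"]],[0,c["fy"],c["cy"]],[0,0,1.]]),None)[0][:,0]
    q=np.c_[(y1-w[:,1])*s,(x1-w[:,0])*s]
    return cv2.warpPerspective(f,cv2.getPerspectiveTransform(p.astype(np.float32),q.astype(np.float32)),(int((y1-y0)*s),int((x1-x0)*s)))
def measure(f,n="top"):
    hsv=cv2.cvtColor(f,cv2.COLOR_BGR2HSV)
    m=((hsv[...,2]>150)&(hsv[...,1]<60)).astype(np.uint8)
    m=cv2.morphologyEx(m,cv2.MORPH_OPEN,np.ones((3,3)))
    roi=np.zeros_like(m); roi[170:345,195:425]=1
    cs=cv2.findContours(m*roi,cv2.RETR_EXTERNAL,cv2.CHAIN_APPROX_NONE)[0]; c=max(cs,key=cv2.contourArea)
    hull=cv2.convexHull(c); r=ray(n,hull[:,0],80)[:,:2]
    riser=cv2.minAreaRect(r.astype(np.float32))
    fill=np.zeros_like(m); cv2.fillPoly(fill,[hull],1); fill=cv2.erode(fill,np.ones((7,7)))
    b=((hsv[...,1]>110)&(hsv[...,2]>110)).astype(np.uint8)*fill
    cs=[k for k in cv2.findContours(b,cv2.RETR_EXTERNAL,cv2.CHAIN_APPROX_NONE)[0] if len(k)>15]
    pts=np.vstack(cs)
    board=cv2.minAreaRect(ray(n,pts[:,0],84)[:,:2].astype(np.float32))
    return riser,board,[cv2.boundingRect(k) for k in cs]
E
python3 - <<'E'
from h import *
f=cv2.imread("pics/top0.png"); r,b,k=measure(f)
print(r,cv2.boxPoints(r).round(),"\n",b,cv2.boxPoints(b).round(),k)
print("mine",ray("top",[[413,218],[391,332],[231,180],[206,297]],80).round())
print(ray("top",[[382,246],[380,306],[290,300],[293,240]],84).round())
print("clip top",ray("top",[[291,250],[290,289]],102).round(), "stapler/stamp",ray("top",[[304,212],[353,223],[355,213],[383,226]],82).round())
E
```

```text
((561.007568359375, 75.90484619140625), (464.07562255859375, 298.582763671875), 77.90433502197266) [[ 366. -120.]
 [ 658. -182.]
 [ 756.  272.]
 [ 464.  334.]] 
 ((519.9718627929688, 18.096603393554688), (233.17935180664062, 158.81768798828125), 85.08384704589844) [[ 431.  -91.]
 [ 589. -105.]
 [ 609.  127.]
 [ 451.  141.]] [(289, 239, 95, 69)]
mine [[ 658. -182.   80.]
 [ 368. -119.   80.]
 [ 764.  287.   80.]
 [ 463.  352.   80.]]
[[ 587. -100.   84.]
 [ 434.  -92.   84.]
 [ 453.  137.   84.]
 [ 606.  128.   84.]]
clip top [[579. 132. 102.]
 [481. 136. 102.]] stapler/stamp [[ 678.   99.   82.]
 [ 648.  -27.   82.]
 [ 673.  -33.   82.]
 [ 639. -104.   82.]]
```

Request:
move_arm(motion=[[60,[0.42,0.976,0],[0,0,0.77]],[60,[0.42,0.976,0],[0,0,0.77]],[60,[0.42,0.976,0],[0,0,0.77]],[60,[0.42,0.976,0],[0,0,0.77]],[60,[0.42,0.976,0],[0,0,0.77]],[60,[0.42,0.976,0],[0,0,0.77]],[60,[0.42,0.976,0],[0,0,0.77]],[60,[0.42,0.976,0],[0,0,0.77]],[60,[0.42,0.976,0],[0,0,0.77]],[60,[0.42,0.976,0],[0,0,0.77]],[60,[0.42,0.976,0],[0,0,0.77]],[60,[0.42,0.976,0],[0,0,0.77]],[60,[0.42,0.976,0],[0,0,0.77]],[60,[0.42,0.976,0],[0,0,0.77]],[60,[0.42,0.976,0],[0,0,0.77]],[60,[0.42,0.976,0],[0,0,0.77]],[60,[0.42,0.976,0],[0,0,0.77]],[60,[0.42,0.976,0],[0,0,0.77]],[60,[0.42,0.976,0],[0,0,0.77]],[60,[0.42,0.976,0],[0,0,0.77]]])

```text
time_s: 1.77
ee_pos: [439.7, -37.8, 213.7]
ee_rot: [-180.0, 0.0, 85.3]
force: [0.9, -0.5, -0.3]
gripper_width: 59.9
gripper_force: 0.0
```

Request:
move_arm(motion=[[60,[0.42,0.976,0],[0,0,0]],[60,[0.42,0.976,0],[0,0,0]],[60,[0.42,0.976,0],[0,0,0]],[60,[0.42,0.976,0],[0,0,0]],[60,[0.42,0.976,0],[0,0,0]],[60,[0.42,0.976,0],[0,0,0]],[60,[0.42,0.976,0],[0,0,0]],[60,[0.42,0.976,0],[0,0,0]],[60,[0.42,0.976,0],[0,0,0]],[60,[0,0,0],[0,0,0]],[60,[0,0,0],[0,0,0]],[60,[0,0,0],[0,0,0]]])

```text
time_s: 2.77
ee_pos: [533.5, 179.9, 213.5]
ee_rot: [-179.9, 0.1, 85.1]
force: [0.7, 0.2, -0.4]
gripper_width: 59.7
gripper_force: 0.0
```

Run:
```python
from h import *
s=state(); f=grab_frame("wrist"); c=camera_info("wrist"); cv2.imwrite("pics/w1.png",f)
print(s["ee_pos"],s["ee_rot"],s["gripper_width"],s["time_s"],s["force"])
R=cv2.Rodrigues(np.array(c["rvec"],float))[0]; print(c, -R.T@np.array(c["tvec"]),R.round(2))
```

```text
[533.51371304 179.89918502 213.46721894] [-1.79926982e+02  6.03236101e-02  8.51492615e+01] 59.67240630828111 2.7667 [ 0.66915485  0.15807618 -0.3924958 ]
{'fx': 409.7967346364826, 'fy': 409.7967346364826, 'cx': 318.39758326378205, 'cy': 245.42771297475036, 'rvec': array([-2.89031628,  0.12286651,  0.01664875]), 'tvec': array([-516.27297705,  190.1004974 ,  445.41621123])} [539.71884329 248.99632681 384.41642343] [[ 1.   -0.08 -0.  ]
 [-0.08 -0.97  0.25]
 [-0.02 -0.25 -0.97]]
```

View pics/w1.png

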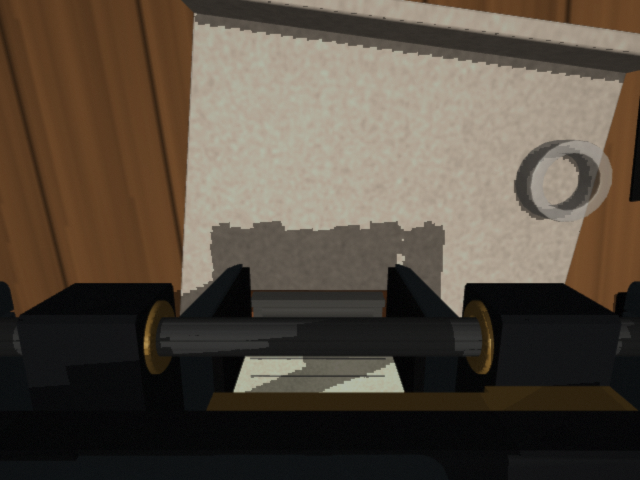

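The clip's back edge shows between the fingers at row 291 and runs horizontally, so the tool yaw is aligned with it. I'll check the position.

Run:
```python
from h import *
for z in (84,93,102): print(z,ray("wrist",[[255,291],[318,291],[383,291]],z).round(1)[:,:2].tolist())
# board brown corners either side of the clip
f=cv2.imread("pics/w1.png"); print(f[280:300:2,318].tolist())
```

```text
84 [[480.7, 140.7], [529.6, 136.5], [580.0, 132.2]]
93 [[482.5, 143.9], [529.9, 139.9], [578.8, 135.7]]
102 [[484.2, 147.1], [530.2, 143.2], [577.5, 139.2]]
[[78, 88, 96], [78, 89, 96], [77, 87, 94], [77, 86, 93], [75, 85, 93], [32, 41, 54], [36, 39, 40], [36, 39, 40], [37, 40, 41], [38, 41, 43]]
```

Request:
move_arm(motion=[[60,[0,0,-0.9],[0,0,0]],[60,[0,0,-0.9],[0,0,0]],[60,[0,0,-0.9],[0,0,0]],[60,[0,0,-0.9],[0,0,0]],[60,[0,0,-0.6],[0,0,0]],[60,[0,0,-0.4],[0,0,0]],[60,[0,0,-0.3],[0,0,0]],[60,[0,0,-0.16],[0,0,0]],[60,[0,0,0],[0,0,0]],[60,[0,0,0],[0,0,0]],[60,[0,0,0],[0,0,0]]])

```text
time_s: 3.73
ee_pos: [534.8, 180.6, 88.5]
ee_rot: [179.9, -0.0, 85.1]
force: [-0.1, -0.1, -0.1]
gripper_width: 59.7
gripper_force: 0.0
```

Request:
move_arm(motion=[[60,[-0.012,-0.12,-0.03],[0,0,0]],[60,[-0.012,-0.12,-0.03],[0,0,0]],[60,[-0.012,-0.12,0],[0,0,0]],[60,[-0.012,-0.12,0],[0,0,0]],[60,[-0.012,-0.12,0],[0,0,0]],[60,[-0.012,-0.12,0],[0,0,0]],[60,[-0.012,-0.12,0],[0,0,0]],[60,[-0.012,-0.12,0],[0,0,0]],[60,[-0.012,-0.1,0],[0,0,0]],[60,[-0.01,-0.1,0],[0,0,0]],[60,[-0.01,-0.08,0],[0,0,0]],[60,[0,-0.08,0],[0,0,0]],[60,[0,0,0],[0,0,0]],[60,[0,0,0],[0,0,0]]])

```text
time_s: 4.9
ee_pos: [530.9, 147.2, 86.0]
ee_rot: [180.0, 0.0, 85.1]
force: [-0.2, 1.6, 0.2]
gripper_width: 60.2
gripper_force: 0.0
```

Request:
move_arm(motion=[[60,[-0.019,-0.103,0],[0,0,-0.09]],[60,[-0.019,-0.103,0],[0,0,-0.09]],[60,[-0.019,-0.103,0],[0,0,-0.09]],[60,[-0.019,-0.103,0],[0,0,-0.09]],[60,[-0.019,-0.103,0],[0,0,-0.09]],[60,[-0.019,-0.103,0],[0,0,-0.09]],[60,[-0.019,-0.103,0],[0,0,-0.09]],[60,[-0.019,-0.103,0],[0,0,-0.09]],[60,[-0.019,-0.103,0],[0,0,-0.09]],[60,[-0.019,-0.103,0],[0,0,-0.09]],[60,[-0.019,-0.103,0],[0,0,-0.09]],[60,[-0.019,-0.103,0],[0,0,-0.09]],[60,[-0.019,-0.103,0],[0,0,-0.09]],[60,[-0.019,-0.103,0],[0,0,-0.09]],[60,[-0.019,-0.103,0],[0,0,-0.09]],[60,[-0.019,-0.103,0],[0,0,-0.09]],[60,[-0.019,-0.103,0],[0,0,-0.09]],[60,[-0.019,-0.103,0],[0,0,-0.09]],[60,[-0.019,-0.103,0],[0,0,-0.09]],[60,[-0.019,-0.103,0],[0,0,-0.09]]])

```text
time_s: 6.57
ee_pos: [521.4, 95.7, 86.0]
ee_rot: [180.0, -0.0, 77.9]
force: [-0.2, 1.3, -0.6]
gripper_width: 59.9
gripper_force: 0.6
```

Run:
```python
from h import *
s=state(); f=grab_frame("top"); cv2.imwrite("pics/t2.png",f); g=grab_frame("scene")
cv2.imwrite("pics/t2b.png",np.hstack([cv2.resize(f[150:350,190:440],(500,400)),cv2.resize(g[120:340,190:440],(455,400))])[:,:800])
print(s["ee_pos"],s["ee_rot"],s["time_s"],s["force"])
```

```text
[521.37794929  95.67324884  85.98104206] [ 1.79994027e+02 -7.13680502e-04  7.79022267e+01] 6.5667 [-0.2162416   1.2992225  -0.62645893]
```

View pics/t2b.png

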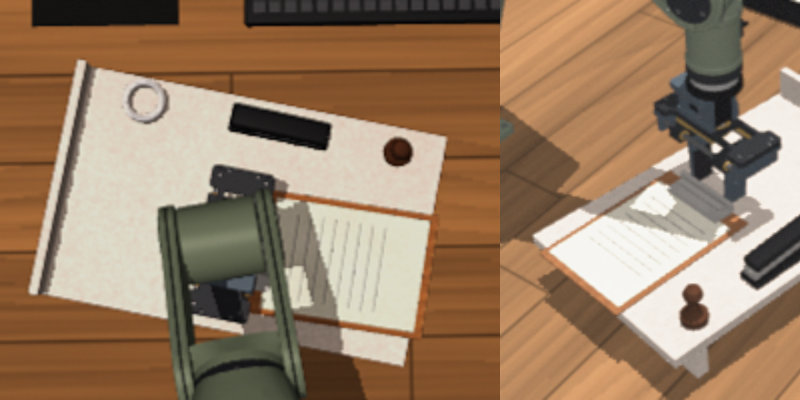

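The crop shows the board rotated to nearly square. Its free-end corners are at about (437,215) and (418,335), with the edge running (446,137)-(405,365). I'll measure the free-end line.

```bash
cat >> h.py <<'E'
E0=np.array([512,-151.]); XR=np.array([.978,-.2096]); YR=np.array([.2096,.978])
def freeend(f,n="top"):
    hsv=cv2.cvtColor(f,cv2.COLOR_BGR2HSV)
    # paper mask: brightest, pale greenish sheet bounded by brown; take free-end brown strip by scanning riser-frame profiles
    c=camera_info(n); K=np.array([[c["fx"],0,c["cx"]],[0,c["fy"],c["cy"]],[0,0,1.]])
    for y in (0,):
        pass
    out=[]
    ys=np.arange(80,-70,-.5)
    for x in range(-110,40,10):
        P=np.array([np.r_[E0+XR*x+YR*y,84] for y in ys])
        p=cv2.projectPoints(P,np.array(c["rvec"],float),np.array(c["tvec"],float),K,None)[0][:,0].astype(np.float32)
        v=cv2.remap(f,p[:,0].reshape(1,-1),p[:,1].reshape(1,-1),cv2.INTER_LINEAR)[0].astype(int)
        out.append((x,v[:,2]-v[:,0]))
    return ys,out
E
python3 - <<'E'
from h import *
f=cv2.imread("pics/t2.png")
w=ray("top",[[408.5,257.5],[399,317.5]],84)[:,:2]-E0
print("corners xr,yr",np.c_[w@XR,w@YR].round(1))
ys,o=freeend(f)
for x,d in o:
    b=np.where(d>60)[0]; print(x,ys[b[0]] if len(b) else None,[ (ys[i]) for i in b[np.r_[True,np.diff(b)>1]]],[ys[i] for i in b[np.r_[np.diff(b)>1,True]]])
E
```

```text
corners xr,yr [[  47.    -6.8]
 [-107.8  -11.5]]
-110 80.0 [np.float64(80.0)] [np.float64(-69.5)]
-100 -3.5 [np.float64(-3.5)] [np.float64(-69.5)]
-90 -4.0 [np.float64(-4.0)] [np.float64(-69.5)]
-80 -3.5 [np.float64(-3.5)] [np.float64(-69.5)]
-70 -3.0 [np.float64(-3.0)] [np.float64(-69.5)]
-60 -2.5 [np.float64(-2.5)] [np.float64(-69.5)]
-50 -1.5 [np.float64(-1.5)] [np.float64(-69.5)]
-40 -2.0 [np.float64(-2.0)] [np.float64(-69.5)]
-30 -1.5 [np.float64(-1.5)] [np.float64(-69.5)]
-20 -1.0 [np.float64(-1.0)] [np.float64(-69.5)]
-10 -1.0 [np.float64(-1.0)] [np.float64(-69.5)]
0 -0.5 [np.float64(-0.5)] [np.float64(-69.5)]
10 0.0 [np.float64(0.0), np.float64(-25.0)] [np.float64(-21.5), np.float64(-69.5)]
20 1.0 [np.float64(1.0)] [np.float64(-69.5)]
30 1.0 [np.float64(1.0)] [np.float64(-69.5)]
```

The free end overhangs by about 9 mm with roughly 2° of lag left. A straight push with both fingers should square it.

Request:
move_arm(motion=[[60,[-0.02,-0.094,0],[0,0,0]],[60,[-0.02,-0.094,0],[0,0,0]],[60,[-0.02,-0.094,0],[0,0,0]],[60,[-0.02,-0.094,0],[0,0,0]],[60,[-0.02,-0.094,0],[0,0,0]],[60,[-0.02,-0.094,0],[0,0,0]],[60,[-0.02,-0.094,0],[0,0,0]],[60,[-0.02,-0.094,0],[0,0,0]],[60,[-0.02,-0.094,0],[0,0,0]],[60,[-0.02,-0.094,0],[0,0,0]],[60,[0,0,0],[0,0,0]],[60,[0,0,0],[0,0,0]]])

```text
time_s: 7.67
ee_pos: [516.2, 72.1, 86.0]
ee_rot: [-180.0, 0.0, 77.9]
force: [0.0, -0.6, 0.4]
gripper_width: 60.1
gripper_force: 0.0
```

Run:
```python
from h import *
s=state(); f=grab_frame("top"); cv2.imwrite("pics/t3.png",f)
cv2.imwrite("pics/t3b.png",cv2.resize(f[200:350,300:440],None,fx=4,fy=4,interpolation=cv2.INTER_CUBIC))
print(s["ee_pos"],s["ee_rot"],s["time_s"],s["force"])
ys,o=freeend(f)
for x,d in o:
    b=np.where(d>60)[0]; print(x,ys[b[0]] if len(b) else None)
```

```text
[516.24437955  72.07730171  85.97175148] [-1.79989574e+02  2.56643140e-02  7.79264635e+01] 7.6667 [ 0.04520902 -0.57978254  0.44277236]
-110 -25.5
-100 -24.0
-90 -24.5
-80 -25.0
-70 -24.0
-60 -24.5
-50 -25.0
-40 -25.0
-30 -24.5
-20 -24.5
-10 -25.0
0 -25.0
10 -25.0
20 -24.5
30 80.0
```

View pics/t3b.png

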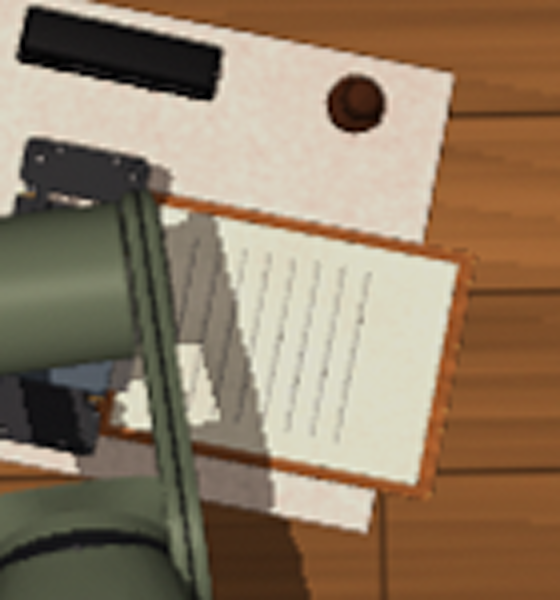

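The board is now square. Its free-end corners are at crop (472,257) and (425,495), and the riser edge corners at (453,73) and (371,531). I'll compute the overhang directly.

Run:
```python
from h import *
q=lambda a:np.array(a)/4+[300-.375,200-.375]
a=ray("top",q([[472,257],[425,495]]),84)[:,:2]; e=ray("top",q([[453,73],[371,531]]),80)[:,:2]
x=(e[0]-e[1])/np.linalg.norm(e[0]-e[1]); y=np.array([-x[1],x[0]]); m=e.mean(0)
print("edge",m,np.degrees(np.arctan2(x[1],x[0])),np.linalg.norm(e[0]-e[1]))
print(((a-m)@np.c_[x,y]).round(1), "E0:",((a-E0)@np.c_[XR,YR]).round(1), (a[0]-a[1]),"tcp",(state()["ee_pos"][:2]-E0)@YR-16-235)
f=cv2.imread("pics/t3.png"); c=camera_info("top");K=np.array([[c["fx"],0,c["cx"]],[0,c["fy"],c["cy"]],[0,0,1.]])
ys=np.arange(-15,-50,-1.)
for X in (-100,-60,-20,20):
    p=cv2.projectPoints(np.array([np.r_[E0+XR*X+YR*v,84] for v in ys]),np.array(c["rvec"],float),np.array(c["tvec"],float),K,None)[0][:,0].astype(np.float32)
    v=cv2.remap(f,p[:,:1],p[:,1:],cv2.INTER_LINEAR)[:,0].astype(int); print(X,[(int(y),int(t[2])) for y,t in zip(ys,v) if y<-22])
for X in (70,100,140):   # bare riser edge, z=80
    ys2=np.arange(10,-12,-1.)
    p=cv2.projectPoints(np.array([np.r_[E0+XR*X+YR*v,80] for v in ys2]),np.array(c["rvec"],float),np.array(c["tvec"],float),K,None)[0][:,0].astype(np.float32)
    v=cv2.remap(f,p[:,:1],p[:,1:],cv2.INTER_LINEAR)[:,0].astype(int); print(X,[(int(y),int(t[0])) for y,t in zip(ys2,v)])
```

```text
edge [ 512.67397755 -152.08839822] -11.46560299968902 298.08308057456617
[[  34.3  -32.2]
 [-120.1  -29.2]] E0: [[  35.5  -32.7]
 [-118.9  -31.5]] [150.75209932 -33.58806107] tcp -31.802070934915633
-100 [(-23, 210), (-24, 196), (-25, 181), (-26, 171), (-27, 168), (-28, 164), (-29, 164), (-30, 164), (-31, 164), (-32, 158), (-33, 153), (-34, 141), (-35, 125), (-36, 106), (-37, 109), (-38, 110), (-39, 111), (-40, 107), (-41, 104), (-42, 101), (-43, 97), (-44, 94), (-45, 94), (-46, 93), (-47, 93), (-48, 93), (-49, 93)]
-60 [(-23, 209), (-24, 195), (-25, 177), (-26, 164), (-27, 160), (-28, 157), (-29, 157), (-30, 159), (-31, 160), (-32, 155), (-33, 151), (-34, 142), (-35, 131), (-36, 119), (-37, 126), (-38, 137), (-39, 145), (-40, 145), (-41, 145), (-42, 145), (-43, 145), (-44, 146), (-45, 146), (-46, 146), (-47, 146), (-48, 146), (-49, 147)]
-20 [(-23, 208), (-24, 192), (-25, 172), (-26, 152), (-27, 150), (-28, 149), (-29, 150), (-30, 152), (-31, 155), (-32, 151), (-33, 147), (-34, 140), (-35, 126), (-36, 109), (-37, 109), (-38, 115), (-39, 120), (-40, 119), (-41, 119), (-42, 119), (-43
[... 390 characters left out ...]
148), (-49, 145)]
70 [(10, 193), (9, 195), (8, 196), (7, 197), (6, 198), (5, 200), (4, 201), (3, 194), (2, 182), (1, 169), (0, 122), (-1, 75), (-2, 45), (-3, 47), (-4, 50), (-5, 52), (-6, 52), (-7, 53), (-8, 53), (-9, 54), (-10, 54), (-11, 53)]
100 [(10, 185), (9, 185), (8, 186), (7, 187), (6, 189), (5, 191), (4, 193), (3, 183), (2, 172), (1, 148), (0, 103), (-1, 51), (-2, 40), (-3, 39), (-4, 40), (-5, 40), (-6, 41), (-7, 42), (-8, 43), (-9, 43), (-10, 44), (-11, 44)]
140 [(10, 190), (9, 191), (8, 191), (7, 191), (6, 192), (5, 194), (4, 196), (3, 188), (2, 176), (1, 159), (0, 114), (-1, 69), (-2, 45), (-3, 42), (-4, 41), (-5, 42), (-6, 43), (-7, 44), (-8, 45), (-9, 45), (-10, 45), (-11, 45)]
```

The edge reads 0 uniformly and the board end is at about -34, so I'll push 6 mm more, then back off and lift.

Request:
move_arm(motion=[[60,[-0.01,-0.047,0],[0,0,0]],[60,[-0.01,-0.047,0],[0,0,0]],[60,[-0.01,-0.047,0],[0,0,0]],[60,[-0.01,-0.047,0],[0,0,0]],[60,[-0.01,-0.047,0],[0,0,0]],[60,[0,0,0],[0,0,0]],[60,[0,0,0],[0,0,0]],[60,[0.04,0.2,0],[0,0,0]],[60,[0.08,0.4,0],[0,0,0]],[60,[0.08,0.4,0],[0,0,0]],[60,[0,0,0.5],[0,0,0]],[60,[0,0,1],[0,0,0]],[60,[0,0,1],[0,0,0]],[60,[0,0,1],[0,0,0]],[60,[0,0.5,1],[0,0,0]],[60,[0,1,0.5],[0,0,0]],[60,[0,1,0],[0,0,0]],[60,[0,1,0],[0,0,0]],[60,[0,1,0],[0,0,0]],[60,[0,0,0],[0,0,0]]])

```text
time_s: 9.38
ee_pos: [520.1, 209.0, 211.0]
ee_rot: [180.0, -0.2, 78.2]
force: [1.6, 0.3, 0.3]
gripper_width: 60.4
gripper_force: 0.0
```

Run:
```python
from h import *
s=state(); f=grab_frame("top"); cv2.imwrite("pics/t4.png",f)
cv2.imwrite("pics/t4b.png",cv2.resize(f[170:345,250:440],None,fx=3.4,fy=3.4,interpolation=cv2.INTER_CUBIC))
print(s["ee_pos"],s["time_s"],s["force"])
c=camera_info("top");K=np.array([[c["fx"],0,c["cx"]],[0,c["fy"],c["cy"]],[0,0,1.]])
ys=np.arange(-25,-50,-1.)
for X in (-110,-80,-60,-40,-20,0,20):
    p=cv2.projectPoints(np.array([np.r_[E0+XR*X+YR*v,84] for v in ys]),np.array(c["rvec"],float),np.array(c["tvec"],float),K,None)[0][:,0].astype(np.float32)
    v=cv2.remap(f,p[:,:1],p[:,1:],cv2.INTER_LINEAR)[:,0].astype(int); print(X,[(int(y),int(t[2])) for y,t in zip(ys,v)][3:20])
```

```text
[520.09814674 208.98312986 210.95785509] 9.3833 [1.55908175 0.31133522 0.26355553]
-110 [(-28, 211), (-29, 196), (-30, 182), (-31, 171), (-32, 160), (-33, 153), (-34, 155), (-35, 156), (-36, 156), (-37, 155), (-38, 153), (-39, 148), (-40, 143), (-41, 141), (-42, 141), (-43, 143), (-44, 143)]
-80 [(-28, 218), (-29, 212), (-30, 199), (-31, 181), (-32, 166), (-33, 163), (-34, 163), (-35, 163), (-36, 164), (-37, 164), (-38, 161), (-39, 157), (-40, 152), (-41, 145), (-42, 139), (-43, 137), (-44, 137)]
-60 [(-28, 214), (-29, 203), (-30, 188), (-31, 173), (-32, 167), (-33, 162), (-34, 159), (-35, 160), (-36, 160), (-37, 156), (-38, 153), (-39, 148), (-40, 141), (-41, 133), (-42, 134), (-43, 141), (-44, 149)]
-40 [(-28, 212), (-29, 200), (-30, 187), (-31, 171), (-32, 156), (-33, 153), (-34, 156), (-35, 160), (-36, 160), (-37, 161), (-38, 158), (-39, 153), (-40, 148), (-41, 142), (-42, 137), (-43, 134), (-44, 133)]
-20 [(-28, 215), (-29, 205), (-30, 187), (-31, 168), (-32, 160), (-33, 154), (-34, 150), (-35, 152), (-36, 154), (-37, 152), (-38, 148), (-39, 143), (-40, 130), (-41, 116), (-42, 110), (-43, 116), (-44, 122)]
0 [(-28, 216), (-29, 208), (-30, 200), (-31, 185), (-32, 172), (-33, 164), (-34, 165), (-35, 167), (-36, 166), (-37, 164), (-38, 161), (-39, 152), (-40, 142), (-41, 134), (-42, 129), (-43, 124), (-44, 124)]
20 [(-28, 210), (-29, 200), (-30, 181), (-31, 163), (-32, 158), (-33, 160), (-34, 161), (-35, 163), (-36, 165), (-37, 164), (-38, 161), (-39, 159), (-40, 152), (-41, 144), (-42, 139), (-43, 145), (-44, 149)]
```

View pics/t4b.png

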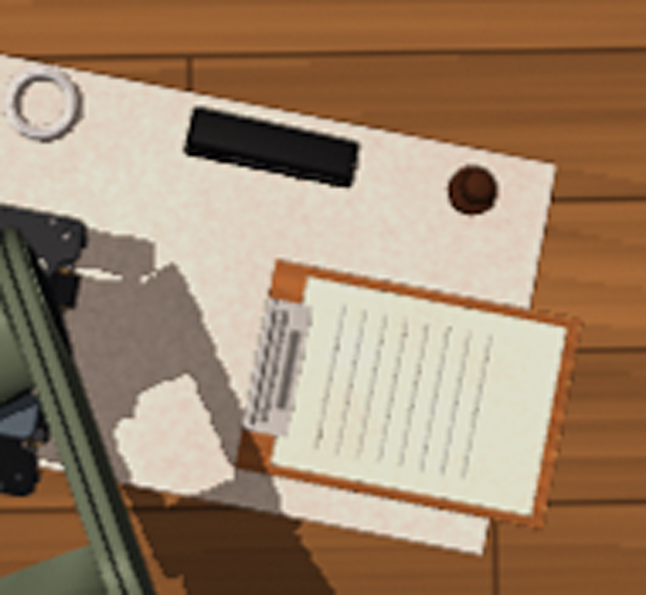

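The view shows the board flat and square, its free end about 40 mm out (right end at (580,318)-(540,525)) and its near side inside the riser's. The bystanders have not moved and the gripper is clear, so I'm handing in.

```bash
python3 -c "
from workcell import *
print(job_done())"
```

```text
the job is handed in; nothing more can be done
None
```

I pushed the clipboard by its clip until its free end stuck out about 40 mm past the riser's open end, lying flat and square with its long sides within the riser top; in the last top view the bystanders on the riser top had not moved, and I handed the job in at about 9.4 s.

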